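Lock the sander spindle

ROBOT

A 6-joint arm with a two-finger parallel gripper is mounted at the origin on the work surface. World frame = base frame: x ahead of the robot, y to its left, z up, the work surface at z = 0. Lengths are in m, angles in rad, forces in N, time in s.
With the tool pointing down it reaches from about 0.375 to 0.975 m from the base axis. Payload 3.8 kg.
Tool frame: the origin (TCP) lies midway between the tips of the shut fingers; the grasp point (between the pads) lies 19 mm behind it; z points along the fingers, y is the line along which they close (so a half turn about z gives the same grasp; the last joint's range is limited). The gripper opens to 85 mm and grips with 20 to 120 N. Pads are 22 mm wide; open, the fingers measure 114 mm over their backs; the gripper's body (76 mm by 85 mm) begins 54 mm behind the grasp point. The pads swing forward as they close: fully open they stand 13 mm farther back than shut.
Start: joints at [1.072, 0.264, 1.604, -0, 1.274, -0.037], TCP at [0.301, 0.604, 0.202] pointing down, gripper open.
Joint ranges: [-2.63, 2.63], [-0.94, 2.18], [0.31, 2.57], [-1.31, 4.45], [0, 2.66], [-2.55, 2.55]. Speed limits (rad/s): [2.57, 2.57, 3.14, 3.14, 3.14, 3.14].

INTERFACE

Orientations are given as a rotation vector (axis times angle).
In Python, from workcell import bot gives the robot as it stands.
- The arm moves only by the tool step_arm, never from a script. Its argument "motion" is a list of rows, each a list of 5 numbers: the finger opening in cm, from 0 to 8.54, then the shift along the tool's x, y, z in cm, then the turn about the tool's z in degrees. In form: [[claw, dx, dy, dz, twist], ...]. A call has 1 to 20 rows; each row is the pose to reach, as a shift and turn from the pose commanded when the call began, along the tool's axes at that moment; what a row does not reach only later rows make up. A row lasts 1/10 s, in which the tool goes at most 50 mm and 8.59 degrees, less where a joint would pass 70% of its speed; a pose out of reach is approached as far as the arm can. A call with a gripper value outside its range is refused whole. The fingers move at their own pace and stop on an object; "force" is the grip in N (left out, the last holds). Time passes only in rows, so rows that repeat a pose let the fingers close. It gives the time, the measured TCP pose, the force, the opening and the grip force at its end, in the units of the state.
- bot.read_state(): the state, without advancing time (a new reading comes with each control period).
- bot.read_camera(name): name is "scene" or "side" or "wrist"; returns (picture, depth): 480x640x3 uint8, red, green, blue; 480x640 float32, m along the optical axis (not along the pixel's ray), 0 where there is no reading.
- bot.calibration(name): a dict with "mtx" (3x3 intrinsics, pixels), "origin" and "orientation" of the camera in the world; the wrist camera has in their place "T_tool_cam" (4x4, takes a point from camera to tool coordinates, whose origin is the TCP and whose axes are the flange's). Camera axes: x right, y up, looking along -z (the intrinsics and any distortion apply to the point x, -y, -z); pixel columns grow to the right and rows downward; lengths in m; the calibration is good to about 2 mm. A picture is of the moment at which its call begins: read the wrist's pose just before it. calibration takes no time and is no camera call.
- bot.finish_job(): hands the job in; it is judged then, once.
The state is a dict: "time": time; "q": joint angles; "joint_vel": joint speeds; "joint_torque": joint torques, N m; "tool_pos": TCP position; "tcp_rot": TCP orientation; "wrist_force": force on the tool from outside, world axes, zero at the start; "torque": the same for the moment, N m; "width": opening from 0.0 (shut) to 1.0 (fully open); "grip_force": force on a finger pad.
Only numpy, scipy, OpenCV 4.12 (cv2) and the standard library are available. Lean on these libraries where they do the work, as an engineer would, in place of code of your own. Each camera call takes 0.05 s, during which the arm holds its last target. There are 200 camera calls.

TASK

Lock the spindle of the red sander drive so that its sleeve can be changed: with the fingertips, push one of the yellow pegs round until a slot in the disc's rim (either slot will do) is in line with the lock bar, then push the blue thumb plate so that the bar goes through the slot, fully home. Pick nothing up, leave the sleeves, nut, spanner and other loose things where they are, and finish with the hand clear.

Things in the scene. Friction and masses are not known exactly. Their poses are not given: they have to be found in the camera images.
- spindle_unit: Red housing of a sander drive, fixed to the bench, 60 mm high. Origin: on the bench straight below the spindle axis; z up. Its x axis runs from the bar's thumb plate to the disc, along the lock bar; the housing spans x = -150 to +190 mm, y = -85 to +85 mm. A black motor lies across it at x = 107 to 183 mm, up to 113 mm above the bench.
- lock_disc (a joint): Turn of the slotted locking disc about the vertical spindle axis, rad, growing anticlockwise seen from above. At 0 the disc's axes are parallel to the unit's; a slot is in line with the bar at 0 and at pi. It starts between 0.5 and 2.64. It turns freely from -3.0 to 6.2 and stays where it is left (friction about 0.1 N m).
- disc_mid (a point): Point on the spindle axis, level with the top of the disc's rim, 82 mm above the bench; turns with the disc, z up. Dark disc 120 mm across, raised aluminium rim of radius 46 to 60 mm, 14 mm high, with two slots along this frame's +x and -x, 18 mm wide inside, 23 mm outside. In the middle a steel hub (radius 18 mm, 8 mm over the rim) and steel spindle (radius 8 mm, 28 mm over the rim).
- peg_a (a point): Top centre of one upright yellow peg, 10 mm diameter, 30 mm tall above the rim, 53 mm from the spindle axis along disc_mid's +y; its top is 112 mm above the bench.
- peg_b (a point): Top centre of the other, equal yellow peg, along disc_mid's -y.
- lock_bar (a joint): Slide of the lock bar along the unit's +x, m: 0 = fully out, 0.035 = fully home, where the blue thumb plate meets the aluminium guide. It starts between 0 and 0.006. The bar meets the rim and stops if no slot is there; a slot up to about 0.1 rad off is drawn into line by the pointed nose. Friction about 2 N; it stays where it is left.
- bar_nose (a point): Tip of the steel bar's pointed (90 degree) nose, 76 mm above the bench, moves with the bar. Bar 12 mm wide and high. With the bar out the tip is 66 mm from the spindle axis, just outside the rim; home, it is 31 mm from it, through the rim.
- bar_push (a point): Centre of the outer face of the blue thumb plate on the bar's end, 92 mm above the bench; moves with the bar. Plate 36 mm wide, 40 mm high (68 to 108 mm above the bench), 8 mm thick; push it along the unit's +x. The aluminium guide is 35 mm wide, 26 mm long and 31 mm high on the housing, its outer end 98 mm from the spindle axis.
- sleeve_a: Reddish sanding sleeve, loose tube, 50 mm across, 90 mm tall, stands on the bench beside the housing; origin at its foot. Leave alone.
- sleeve_b: Dark brown sanding sleeve, same size, beside the housing on the other side; origin at its foot. Leave alone.
- spanner: Loose steel spanner 190 mm long, flat on the bench beside the housing; origin under its middle. Leave alone.
- nut: Loose brass spindle nut, 30 mm across, 13 mm high, lies on top of the housing beside the bar; origin under its centre. Leave alone.
- offcut: Loose pale timber offcut 160 x 70 x 35 mm on the bench, to the robot's left; origin under its centre. Leave alone.
- earmuffs: Loose yellow ear defenders with a black band, about 140 x 170 x 80 mm, on the bench, to the robot's right; origin on the bench between the cups. Leave alone.

How it is judged:
By the outcome, as a careful person would: the job done as asked, in the order asked, and still so for the second after the job is handed in, with the robot touching nothing.
It also fails if it takes over 48 s, if anything falls off the work surface, if the arm or the gripper's body presses on something with over 40 N, if the wrist force passes 120 N, or if a joint passes its speed limit or range.

## Working session

There is one attempt and no reset: what is moved stays moved. The work goes in short steps, Python scripts to look and compute and a tool call to move; the robot and the scene stay as the last step left them, time stands still between calls to the robot, and variables do not carry over. Pictures are saved under pics/ and viewed, at most 10 in all, crops included, and the job is handed in when it is done.

Besides the shell and the picture viewer there is one more tool, called as a command line: name --pt "numbers of a row" for each row, then --argument value for the rest. step_arm: Moves the arm, as the interface text tells. Its arguments: {"type":"object","properties":{"motion":{"type":"array","items":{"type":"array","items":{"type":"number"}}},"force":{"type":"number"}},"required":["motion"]}

```bash
mkdir -p pics
cat > h.py <<'E'
import numpy as np, cv2
from scipy.spatial.transform import Rotation as R
from workcell import bot
def shot(name,tag):
    s=bot.read_state(); im,d=bot.read_camera(name); c=bot.calibration(name)
    if name=="wrist":
        T=np.eye(4);T[:3,:3]=R.from_rotvec(s["tcp_rot"]).as_matrix();T[:3,3]=s["tool_pos"]
        T=T@np.array(c["T_tool_cam"])
    else:
        T=np.eye(4);o=np.array(c["orientation"]);T[:3,:3]=o if o.shape==(3,3) else R.from_rotvec(o).as_matrix();T[:3,3]=c["origin"]
    cv2.imwrite(f"pics/{tag}.png",im[:,:,::-1]);np.savez(f"pics/{tag}.npz",im=im,d=d,T=T,K=np.array(c["mtx"]))
    return s
def pt(tag,u,v,z=None):
    f=np.load(f"pics/{tag}.npz");K,T=f["K"],f["T"]
    r=np.array([(u-K[0,2])/K[0,0],-(v-K[1,2])/K[1,1],-1.])
    r=T[:3,:3]@r;o=T[:3,3]
    k=f["d"][int(v),int(u)] if z is None else (z-o[2])/r[2]
    return o+k*r
E
python3 - <<'E'
from h import *
c=bot.calibration("scene");print(c)
s=shot("scene","s1");shot("wrist","w1");print(s)
E
```

```text
{'mtx': array([[435.61215142,   0.        , 315.88135254],
       [  0.        , 435.61215142, 248.95792593],
       [  0.        ,   0.        ,   1.        ]]), 'origin': array([1.37112707, 0.09773829, 1.06117948]), 'orientation': array([0.50816395, 0.60243553, 1.65472583])}
{'time': 0.0, 'q': array([ 1.07211606e+00,  2.64749103e-01,  1.60539129e+00,  1.62917109e-05,
        1.27372091e+00, -3.68880916e-02]), 'joint_vel': array([-0.00065104,  0.00162416, -0.00029402, -0.00108792, -0.00048123,
        0.00020622]), 'joint_torque': array([ 2.94897793e-03, -5.15115809e+01, -3.67313218e+01, -1.44057440e-04,
        1.31374178e-02,  8.64453682e-06]), 'tool_pos': array([0.30034813, 0.60358753, 0.20035552]), 'tcp_rot': array([-0.71881932, -3.05761767,  0.00342942]), 'wrist_force': array([-0.41692318, -0.11027128, -0.85874297]), 'torque': array([ 0.02155611, -0.02873272, -0.03888633]), 'grip_force': 0.0, 'width': 1.0005067351404346}
```

View pics/s1.png

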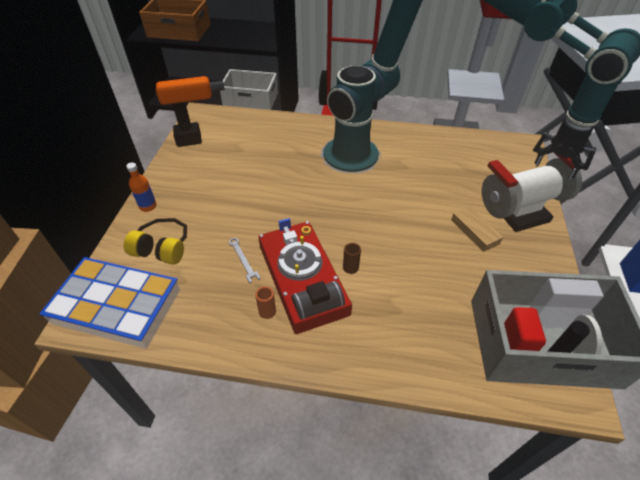

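The housing is at about (303,272), with the thumb plate at (286,224) facing the robot and the motor at (318,297) on the far side. I'll enlarge it.

Run:
```python
from h import *
im=cv2.imread("pics/s1.png")[210:335,225:370]
cv2.imwrite("pics/s1c.png",cv2.resize(im,None,fx=4.8,fy=4.8,interpolation=cv2.INTER_CUBIC))
```

```text
(no output)
```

View pics/s1c.png

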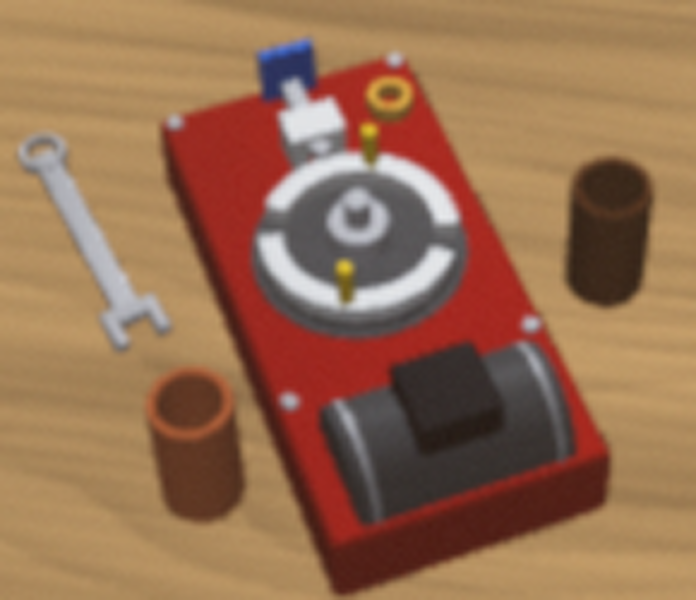

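The crop shows peg tops at (369,130) and (345,267), the spindle top at (357,198), and the blue plate's top edge at (286,47). The slots are at (270,222) and (448,235).

Run:
```python
from h import *
P={}
for n,u,v,z in [("pegnear",369,130,.112),("pegfar",345,267,.112),("spin",357,196,.110),("plate",286,47,.108),("motorL",345,405,.0),("cornerNR",168,122,.06),("cornerNL",402,58,.06),("cornerFL",606,455,.06),("cornerFR",334,545,.06),("nut",390,92,.073),("slvA",190,403,.09),("slvB",610,190,.09)]:
    P[n]=pt("s1",225+u/4.8,210+v/4.8,z);print(n,P[n].round(4))
d=lambda a,b:np.linalg.norm(P[a]-P[b])
print(d("pegnear","pegfar"),d("cornerNR","cornerNL"),d("cornerNL","cornerFL"))
ax=(P["cornerFL"]+P["cornerFR"]-P["cornerNL"]-P["cornerNR"])/2;print("yaw",np.arctan2(ax[1],ax[0]))
a=P["spin"]-P["plate"];print("yaw2",np.arctan2(a[1],a[0]),np.linalg.norm(a[:2]))
m=P["pegnear"]-P["pegfar"];print("pegdir",np.arctan2(m[1],m[0]))
```

```text
pegnear [ 0.5506 -0.0807  0.112 ]
pegfar [ 0.6558 -0.0751  0.112 ]
spin [ 0.6011 -0.0786  0.11  ]
plate [ 0.4869 -0.1457  0.108 ]
motorL [ 0.6756 -0.0754  0.    ]
cornerNR [ 0.5195 -0.2189  0.06  ]
cornerNL [ 0.44   -0.0806  0.06  ]
cornerFL [0.7245 0.086  0.06  ]
cornerFR [ 0.8059 -0.0541  0.06  ]
nut [ 0.4828 -0.0807  0.073 ]
slvA [ 0.7472 -0.1463  0.09  ]
slvB [0.5558 0.0678 0.09  ]
0.10540495414419906 0.1595854245539518 0.3296796685807051
yaw 0.525895343611745
yaw2 0.531832735122431 0.1324942570105828
pegdir -3.0889065731515606
```

step_arm --pt "0 -54.9 -52.2 0 27.5" --pt "0 -54.9 -52.2 0 27.5" --pt "0 -54.9 -52.2 0 27.5" --pt "0 -54.9 -52.2 0 27.5" --pt "0 -54.9 -52.2 0 27.5" --pt "0 -54.9 -52.2 0 27.5" --pt "0 -54.9 -52.2 0 27.5" --pt "0 -54.9 -52.2 0 27.5" --pt "0 -54.9 -52.2 0 27.5" --pt "0 -54.9 -52.2 0 27.5" --pt "0 -54.9 -52.2 0 27.5" --pt "0 -54.9 -52.2 0 27.5" --pt "0 -54.9 -52.2 0 27.5" --pt "0 -54.9 -52.2 0 27.5" --pt "0 -54.9 -52.2 0 27.5" --pt "0 -54.9 -52.2 0 27.5" --pt "0 -54.9 -52.2 0 27.5" --pt "0 -54.9 -52.2 0 27.5" --pt "0 -54.9 -52.2 0 27.5" --force 40

```text
time: 2.0
tool_pos: [0.5591, -0.106, 0.2014]
tcp_rot: [-1.423, -2.8, -0.0]
wrist_force: [0.4, -0.2, -0.3]
width: -0.001
grip_force: 0.0
```

Run:
```python
from h import *
s=shot("wrist","w2");print(s["time"],s["tool_pos"],s["tcp_rot"],s["q"])
print(R.from_rotvec(s["tcp_rot"]).as_matrix().round(3))
```

```text
2.0 [ 0.55909963 -0.10603608  0.20144154] [-1.42255685e+00 -2.80007165e+00 -4.15374069e-04] [-2.31507643e-01  6.51493832e-02  1.83410549e+00  4.91349360e-04
  1.24313141e+00 -8.62339684e-01]
[[-0.59   0.808 -0.001]
 [ 0.808  0.59   0.001]
 [ 0.001 -0.    -1.   ]]
```

View pics/w2.png

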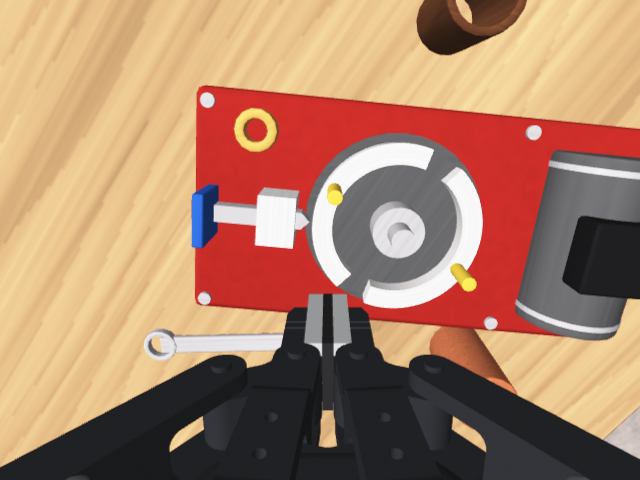

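Clear wrist view: near peg about (335,193), far peg about (463,276), hub about (398,228), plate (204,217), bar nose tip (308,220). Next I measure them.

Run:
```python
from h import *
f=np.load("pics/w2.npz");print("cam",f["T"].round(3).tolist())
im=f["im"].astype(int);d=f["d"]
def cloud(m):
    v,u=np.nonzero(m); return np.array([pt("w2",a,b) for a,b in zip(u,v)]),u,v
yel=(im[...,0]>150)&(im[...,1]>120)&(im[...,2]<90)
P,u,v=cloud(yel&(np.arange(480)[:,None]>160)&(np.arange(640)[None]>300))
tops={}
for n,sel in [("near",u<400),("far",u>400)]:
    q=P[sel&(P[:,2]>.109)] if (sel&(P[:,2]>.109)).any() else P[sel];tops[n]=(q[:,:2].max(0)+q[:,:2].min(0))/2;print(n,len(q),q.mean(0).round(4),tops[n].round(4),P[sel][:,2].max())
blue=(im[...,2]>120)&(im[...,0]<60)
B,_,_=cloud(blue);print("plate top",B[B[:,2]>.104].mean(0).round(4),B[:,2].max())
c=(tops["near"]+tops["far"])/2;print("centre",c)
m=tops["near"]-tops["far"];print(np.linalg.norm(m),np.degrees(np.arctan2(m[1],m[0])))
C=[pt("w2",a,b,.06)for a,b in[(202,86),(197,304)]];e=C[0]-C[1];print("yaw edge",np.degrees(np.arctan2(e[1],e[0]))-90,np.linalg.norm(e))
n=pt("w2",308,220,.076);print("nose",n);w=c-n[:2];print(np.linalg.norm(w),np.degrees(np.arctan2(w[1],w[0])))
S=[pt("w2",207,100),pt("w2",204,298),pt("w2",534,132),pt("w2",490,323)];print(np.round(S,4))
```

```text
cam [[0.807, -0.567, -0.168, 0.517], [0.591, 0.774, 0.229, -0.048], [0.0, -0.284, 0.959, 0.372], [0.0, 0.0, 0.0, 1.0]]
near 99 [ 0.5519 -0.0854  0.1132] [ 0.5361 -0.069 ] 0.3722685517530188
far 137 [ 0.655  -0.0802  0.1144] [ 0.5894 -0.0665] 0.3722685517530188
plate top [ 0.4893 -0.1502  0.1074] 0.3722685517530188
centre [ 0.56275806 -0.06776454]
0.053317782777395614 -177.30424398232313
yaw edge 30.092819128690422 0.164826082481249
nose [ 0.54970662 -0.11562141  0.076     ]
0.04960464455451967 74.7453664683217
[[ 0.4456 -0.0906  0.0622]
 [ 0.5219 -0.219   0.0616]
 [ 0.6424  0.027   0.0624]
 [ 0.7194 -0.1021  0.0607]]
```

step_arm --pt "0 -0.6 -0.3 3 0" --pt "0 -0.6 -0.3 6 0" --pt "0 -0.6 -0.3 8.5 0" --pt "0 -0.6 -0.3 10 0" --pt "0 -0.6 -0.3 10.6 0" --pt "0 -0.6 -0.3 10.6 0" --pt "0 -0.6 -0.3 10.6 0"

```text
time: 2.75
tool_pos: [0.5619, -0.1142, 0.0971]
tcp_rot: [1.424, 2.798, 0.001]
wrist_force: [-0.3, 0.0, -0.3]
width: -0.001
grip_force: 0.0
```

step_arm --pt "0 0.46 0.02 0 5" --pt "0 0.92 0.08 0 10" --pt "0 1.37 0.18 0 15" --pt "0 1.81 0.32 0 20" --pt "0 2.24 0.5 0 25" --pt "0 2.65 0.71 0 30" --pt "0 3.04 0.96 0 35" --pt "0 3.41 1.24 0 40" --pt "0 3.75 1.55 0 45" --pt "0 4.06 1.89 0 50" --pt "0 4.34 2.26 0 55" --pt "0 4.59 2.65 0 60" --pt "0 4.8 3.06 0 65" --pt "0 4.98 3.49 0 70" --pt "0 5.04 3.66 0 72" --pt "0 5.04 3.66 0 72" --pt "0 5.04 3.66 0 72"

```text
time: 4.45
tool_pos: [0.5617, -0.0521, 0.097]
tcp_rot: [2.797, 1.428, 0.003]
wrist_force: [0.1, 0.1, 0.6]
width: -0.001
grip_force: 0.0
```

Run:
```python
from h import *
s=shot("wrist","w3");print(s["time"],s["tool_pos"],s["tcp_rot"])
shot("scene","s3")
im=cv2.imread("pics/s3.png")[210:335,225:370]
cv2.imwrite("pics/s3c.png",cv2.resize(im,None,fx=4.8,fy=4.8,interpolation=cv2.INTER_CUBIC))
```

```text
4.45 [ 0.56165201 -0.05210673  0.09696792] [2.79675724e+00 1.42810188e+00 2.78313595e-03]
```

View pics/w3.png

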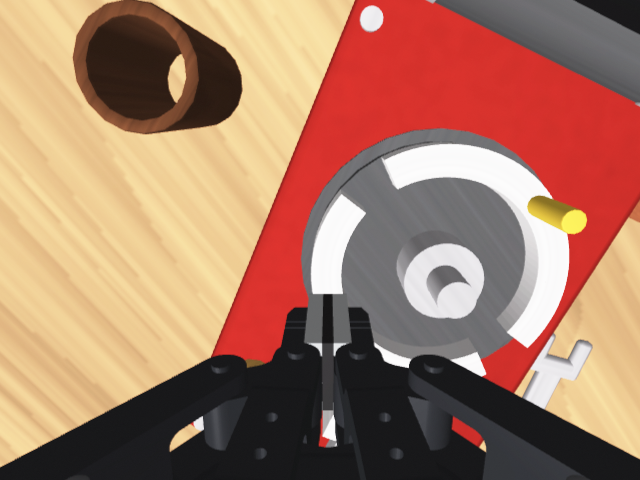

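Run:
```python
from h import *
a=pt("w3",574,222,.112);s=pt("w3",457,298,.110);print(a,s)
w=s-a;print(np.linalg.norm(w),np.degrees(np.arctan2(w[1],w[0])))
for u,v in [(375,190),(487,347)]:
    p=pt("w3",u,v,.082);w=p-s;print(p,np.hypot(*w[:2]),np.degrees(np.arctan2(w[1],w[0])))
```

```text
[ 0.65613873 -0.08000492  0.112     ] [ 0.60448859 -0.08209158  0.11      ]
0.05173094112987142 -177.6865072207936
[ 0.60198755 -0.03248724  0.082     ] 0.049667356659494545 92.88639469136004
[ 0.603041   -0.12893313  0.082     ] 0.04686390878751813 -91.77010526231953
```

View pics/s3c.png

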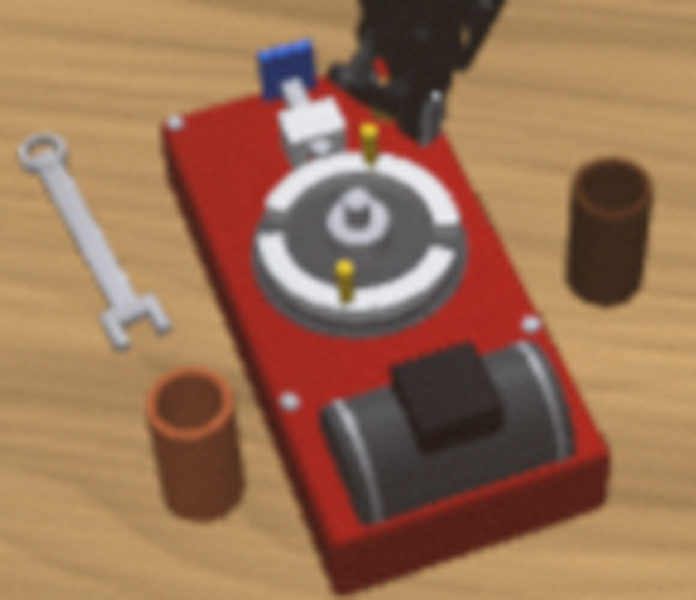

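Run:
```python
from h import *
def proj(tag,p):
    f=np.load(f"pics/{tag}.npz");q=np.linalg.inv(f["T"])@np.r_[p,1];K=f["K"];return K[0,0]*q[0]/-q[2]+K[0,2],K[1,1]*q[1]/q[2]+K[1,2],-q[2]
t=bot.read_state();print(t["tool_pos"],t["wrist_force"],t["q"])
print("wrist",proj("w3",t["tool_pos"]));u,v,_=proj("s3",t["tool_pos"]);print("scene crop",(u-225)*4.8,(v-210)*4.8)
f=np.load("pics/w3.npz");print(f["d"][290:330:6,322:336:6])
f=np.load("pics/s3.npz")
for x,y in[(432,105),(432,120),(430,132),(425,135)]:print(pt("s3",225+x/4.8,210+y/4.8))
print(pt("s3",225+430/4.8,210+140/4.8,.097))
```

```text
[ 0.56113376 -0.05216119  0.09637625] [-0.24173406 -1.27195358  0.04944338] [-1.36845744e-01  1.43539417e-01  1.95197137e+00 -7.42148496e-05
  1.04492238e+00  4.90269483e-01]
wrist (np.float64(325.6964234937208), np.float64(287.2987229308585), np.float64(0.18502127839314406))
scene crop 412.74598234612523 165.59629674105403
[[0.20193754 0.20208377 0.2021101 ]
 [0.1488038  0.14871171 0.14889243]
 [0.14318702 0.14438312 0.14434667]
 [0.13977721 0.13978945 0.13909937]
 [0.13576102 0.13547459 0.134503  ]
 [0.13093846 0.13136928 0.13051967]
 [0.12764402 0.12696359 0.1278102 ]]
[ 0.56665549 -0.03915862  0.15944558]
[ 0.56616549 -0.03929337  0.14578933]
[ 0.5704695  -0.03979354  0.13988136]
[ 0.57117757 -0.04266759  0.13748516]
[ 0.53964602 -0.04512277  0.097     ]
```

Run:
```python
from h import *
s=bot.read_state();Rt=R.from_rotvec(s["tcp_rot"]).as_matrix()
for u in(312,322,335,345):
  for v in (296,305,318):
    print(u,v,(Rt.T@(pt("w3",u,v)-s["tool_pos"])*1000).round(1))
f=np.load("pics/s3.npz");d=f["d"]
# scene points above the housing/nut near tool, lowest z
U,V=np.meshgrid(np.arange(295,330),np.arange(215,245))
P=np.array([pt("s3",a,b) for a,b in zip(U.ravel(),V.ravel())])
Q=((P-s["tool_pos"])@Rt)*1000
k=(np.hypot(Q[:,0],Q[:,1])<35)&(P[:,2]>.08)
o=np.argsort(P[k][:,2])[:12];print(Q[k][o].round(0))
```

```text
312 296 [ 11.8  -4.7 -35.4]
312 305 [ 11.8  -4.4 -42.6]
312 318 [ 11.2  -4.2 -50.6]
322 296 [ 11.4  -1.2 -34.4]
322 305 [ 11.2  -1.1 -41.3]
322 318 [ 11.5  -1.  -51.2]
335 296 [ 11.3   3.3 -34.2]
335 305 [ 11.5   3.2 -41.8]
335 318 [ 11.5   3.  -51.2]
345 296 [ 11.    6.8 -33.7]
345 305 [ 11.3   6.5 -41.4]
345 318 [ 11.8   6.1 -51.8]
[[-31.  -1.  16.]
 [-11. -10.  15.]
 [-21.   0.  15.]
 [-12.  -8.  15.]
 [-33.   2.  14.]
 [-16.  -3.  14.]
 [-28.   2.  14.]
 [-18.  -1.  13.]
 [-13.  -5.  13.]
 [-25.  -4.  13.]
 [-27.  -2.  13.]
 [-22.   4.  12.]]
```

The pictures show the disc has not turned. The real fingertips end about 34 mm short of the reported TCP, so they passed over the peg. I'll go back and run the arc 35 mm lower.

step_arm --pt "0 -5.04 3.66 0 -72" --pt "0 -5.04 3.66 0 -72" --pt "0 -5.04 3.66 0 -72" --pt "0 -5.04 3.66 0 -72" --pt "0 -5.04 3.66 0 -72" --pt "0 -5.04 3.66 0 -72" --pt "0 -5.04 3.66 0 -72" --pt "0 -5.04 3.66 0 -72" --pt "0 -5.04 3.66 0 -72" --pt "0 -5.04 3.66 0 -72" --pt "0 -5.04 3.66 0 -72" --pt "0 -5.04 3.66 1 -72" --pt "0 -5.04 3.66 2 -72" --pt "0 -5.04 3.66 3 -72" --pt "0 -5.04 3.66 3.5 -72" --pt "0 -5.04 3.66 3.5 -72"

```text
time: 6.15
tool_pos: [0.5594, -0.1139, 0.0589]
tcp_rot: [-1.424, -2.797, 0.001]
wrist_force: [0.1, 0.6, 0.9]
width: -0.002
grip_force: 0.0
```

step_arm --pt "0 0.46 0.02 0 5" --pt "0 0.92 0.08 0 10" --pt "0 1.37 0.18 0 15" --pt "0 1.81 0.32 0 20" --pt "0 2.24 0.5 0 25" --pt "0 2.65 0.71 0 30"

```text
time: 6.75
tool_pos: [0.5512, -0.0892, 0.061]
tcp_rot: [2.104, 2.331, -0.001]
wrist_force: [0.8, -2.6, -1.4]
width: 0.003
grip_force: 1.2
```

step_arm --pt "0 0.46 0.02 0 5" --pt "0 0.92 0.08 0 10" --pt "0 1.37 0.18 0 15" --pt "0 1.81 0.32 0 20" --pt "0 2.24 0.5 0 25" --pt "0 2.65 0.71 0 30" --pt "0 3.04 0.96 0 35" --pt "0 3.41 1.24 0 40" --pt "0 3.41 1.24 0 40" --pt "0 3.41 1.24 0 40"

```text
time: 7.75
tool_pos: [0.5598, -0.0534, 0.0609]
tcp_rot: [-2.772, -1.479, -0.001]
wrist_force: [0.7, 0.1, 0.5]
width: -0.003
grip_force: 0.0
```

Run:
```python
from h import *
s=shot("wrist","w4");print(s["time"],s["tool_pos"],s["wrist_force"])
```

```text
7.75 [ 0.55981959 -0.05335781  0.06089038] [0.68617292 0.06053099 0.48180869]
```

View pics/w4.png

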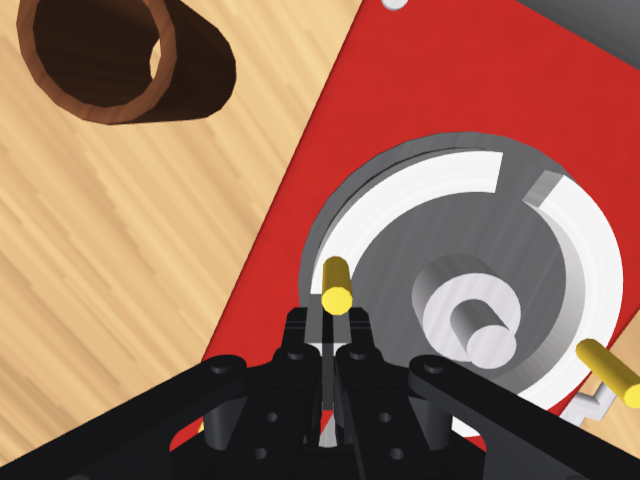

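The peg has moved with the finger. Its top is now at (337,300), the far peg top is about (637,397) and the spindle top is (492,347). I'll compute the remaining angle.

Run:
```python
from h import *
c=np.array([.6042,-.082]);a=pt("w4",337,300,.112);s=pt("w4",492,347,.110);b=pt("w4",637,397,.112);print(a,s,b)
for w in (a-s,s-b,a-b):print(np.hypot(*w[:2]),np.degrees(np.arctan2(w[1],w[0])))
p=pt("w4",522,190,.082);w=p-s;print("slot",np.hypot(*w[:2]),np.degrees(np.arctan2(w[1],w[0])))
```

```text
[ 0.57221477 -0.04063322  0.112     ] [ 0.60400587 -0.08274279  0.11      ] [ 0.63484654 -0.12415979  0.112     ]
0.052762583534720825 127.05139359905073
0.05163830862415769 126.67277184726852
0.10440032234986224 126.86412138622174
slot 0.04849384339368463 37.06343201178428
```

step_arm --pt "0 0.3 0.01 0 3" --pt "0 0.57 0.03 0 6.2" --pt "0 0.57 0.03 0 6.2" --pt "0 0.57 0.03 0 6.2" --pt "0 0 0 0 6.2" --pt "0 -0.5 0 0 6.2" --pt "0 -0.5 0 -3 6.2" --pt "0 -0.5 0 -7 6.2" --pt "0 -2 0 -11 6.2" --pt "0 -3 0 -11 6.2" --pt "0 -3 0 -11 6.2"

```text
time: 8.9
tool_pos: [0.5432, -0.0795, 0.1722]
tcp_rot: [2.848, 1.321, 0.004]
wrist_force: [0.3, 0.5, -0.2]
width: -0.001
grip_force: 0.0
```

Run:
```python
from h import *
s=shot("wrist","w5");print(s["time"],s["tool_pos"],s["wrist_force"],R.from_rotvec(s["tcp_rot"]).as_matrix().round(3))
```

```text
8.9 [ 0.54318805 -0.07953326  0.17223939] [ 0.30721111  0.48602141 -0.2213177 ] [[ 0.646  0.764  0.003]
 [ 0.764 -0.646 -0.001]
 [ 0.001  0.003 -1.   ]]
```

View pics/w5.png

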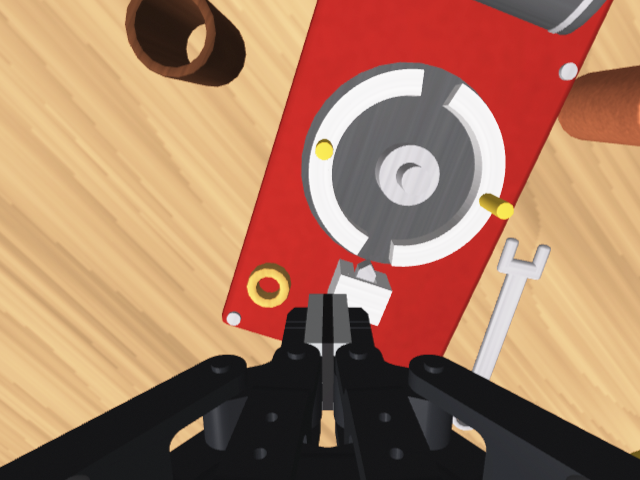

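Peg tops are at (324,150) and (505,211). The slot mouth is at (376,252), with the nose tip at about (366,263) right beside it.

Run:
```python
from h import *
a=pt("w5",324,150,.112);b=pt("w5",505,211,.112);c=(a+b)/2;w=a-b;print(a,b,c,np.hypot(*w[:2]),np.degrees(np.arctan2(w[1],w[0]))-90)
for n,u,v,z in[("slot far",439,83,.082),("slot near",377,250,.082),("nose",366,264,.076)]:
    p=pt("w5",u,v,z);w=(c-p) if n!="slot far" else p-c;print(n,p,np.hypot(*w[:2]),np.degrees(np.arctan2(w[1],w[0])))
```

```text
[ 0.57633869 -0.03823572  0.112     ] [ 0.63142167 -0.12807384  0.112     ] [ 0.60388018 -0.08315478  0.112     ] 0.1053803648210256 31.513957350051086
slot far [ 0.6495906  -0.05380836  0.082     ] 0.05431992917108391 32.70075714334036
slot near [ 0.55986271 -0.11008092  0.082     ] 0.051599952178206086 31.454743958060337
nose [ 0.5475757  -0.11501408  0.076     ] 0.06469319296649378 29.502895236788028
```

Aligned within 1–2°. Next I go behind the thumb plate.

step_arm --pt "0 -4 -0.2 0 6" --pt "0 -8 -0.4 0 13" --pt "0 -11.9 -0.6 0 19.2" --pt "0 -11.9 -0.6 0 19.2" --pt "0 -11.9 -0.6 4 19.2" --pt "0 -11.9 -0.6 8 19.2" --pt "0 -11.9 -0.6 11 19.2" --pt "0 -11.9 -0.6 12 19.2" --pt "0 -11.9 -0.6 12 19.2" --pt "0 -11.9 -0.6 12 19.2"

```text
time: 9.95
tool_pos: [0.4624, -0.1653, 0.0513]
tcp_rot: [3.029, 0.831, 0.001]
wrist_force: [0.4, 0.4, 1.4]
width: -0.001
grip_force: 0.0
```

Run:
```python
from h import *
s=bot.read_state();M=R.from_rotvec(s["tcp_rot"]).as_matrix();print(s["tool_pos"],np.degrees(np.arctan2(M[1,0],M[0,0])))
print("axis in tool, mm",(M.T@(np.r_[.604,-.0827,0]-s["tool_pos"])*1000).round(1),"F",s["wrist_force"])
```

```text
[ 0.46244608 -0.16532495  0.05128801] 30.682583312193085
axis in tool, mm [163.9   1.2  51.4] F [0.39128525 0.35679362 1.37167719]
```

step_arm --pt "0 0.8 0.1 0 0" --pt "0 1.4 0.1 0 0" --pt "0 1.8 0.1 0 0" --pt "0 2.2 0.1 0 0" --pt "0 2.6 0.1 0 0" --pt "0 3.0 0.1 0 0" --pt "0 3.4 0.1 0 0" --pt "0 3.8 0.1 0 0" --pt "0 4.1 0.1 0 0" --pt "0 4.1 0.1 0 0" --pt "0 4.1 0.1 0 0"

```text
time: 11.05
tool_pos: [0.4975, -0.145, 0.0505]
tcp_rot: [-3.03, -0.83, -0.0]
wrist_force: [-0.4, -0.2, 0.0]
width: 0.003
grip_force: 0.0
```

step_arm --pt "0 0.2 0 0 0" --pt "0 0.4 0 0 0" --pt "0 0.5 0 0 0" --pt "0 0.5 0 0 0"

```text
time: 11.45
tool_pos: [0.5014, -0.1426, 0.0505]
tcp_rot: [-3.03, -0.83, 0.001]
wrist_force: [-2.6, 0.2, -0.6]
width: -0.002
grip_force: 0.7
```

Run:
```python
from h import *
s=bot.read_state();M=R.from_rotvec(s["tcp_rot"]).as_matrix()
print("axis in tool, mm",(M.T@(np.r_[.604,-.0827,0]-s["tool_pos"])*1000).round(1),"Ftool",(M.T@s["wrist_force"]).round(1))
```

```text
axis in tool, mm [118.8   0.8  50.4] Ftool [-2.1 -1.5  0.6]
```

step_arm --pt "0 0.1 0 0 0" --pt "0 0.2 0 0 0" --pt "0 0.2 0 0 0"

```text
time: 11.75
tool_pos: [0.502, -0.1423, 0.0505]
tcp_rot: [-3.03, -0.831, 0.005]
wrist_force: [-5.6, -3.1, 2.2]
width: -0.002
grip_force: 3.2
```

step_arm --pt "0 0.1 0 0 0" --pt "0 0.2 0 0 0" --pt "0 0.2 0 0 0"

```text
time: 12.05
tool_pos: [0.5019, -0.1423, 0.0504]
tcp_rot: [3.029, 0.832, -0.011]
wrist_force: [-12.2, -7.3, 5.6]
width: -0.004
grip_force: 6.7
```

Travel stopped at the expected home distance (118 mm against 117.4) with 14 N on the plate. I'll retract and check.

step_arm --pt "0 -1 0 0 0" --pt "0 -3 0 0 0" --pt "0 -5 0 0 0" --pt "0 -5 0 -4 0" --pt "0 -5 0 -8 0" --pt "0 -5 0 -12 0" --pt "0 -5 0 -15 0" --pt "0 -5 0 -15 0" --pt "0 -5 0 -15 0"

```text
time: 12.95
tool_pos: [0.4631, -0.1665, 0.2018]
tcp_rot: [3.028, 0.83, 0.005]
wrist_force: [0.0, 1.0, -0.0]
width: -0.001
grip_force: 0.0
```

Run:
```python
from h import *
s=shot("wrist","w6");print(s["time"],s["tool_pos"],s["wrist_force"])
shot("scene","s6")
im=cv2.imread("pics/s6.png")[210:335,225:370];a=cv2.resize(im,(480,414),interpolation=cv2.INTER_CUBIC)
b=cv2.resize(cv2.imread("pics/w6.png")[:330],(320,165));b=cv2.imread("pics/w6.png")[0:320,230:550]
b=cv2.copyMakeBorder(b,0,94,0,0,cv2.BORDER_CONSTANT)
cv2.imwrite("pics/f6.png",np.hstack([a,b]))
```

```text
12.95 [ 0.46308668 -0.1664884   0.2018242 ] [ 0.04060488  1.04078883 -0.04464682]
```

View pics/f6.png

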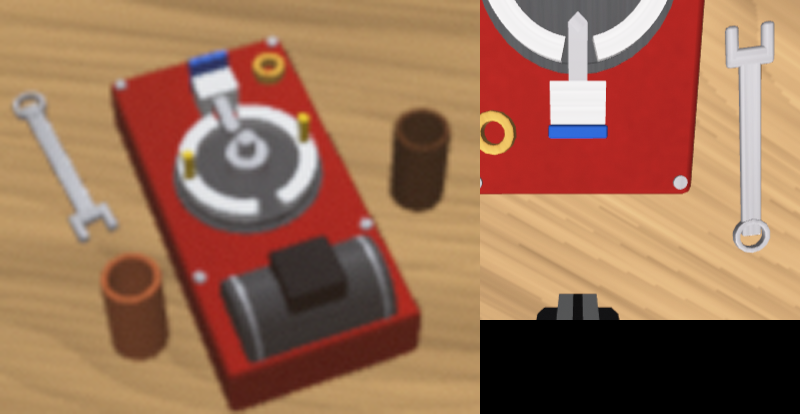

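The bar is through the slot (right view, nose at (578,15)), the blue plate is flush on the guide at (578,130), and the loose items are undisturbed. The hand is clear, so I'm handing in.

```bash
python3 -c "
from workcell import bot
print(bot.finish_job())"
```

```text
the job is handed in; nothing more can be done
None
```

The spindle is locked: a disc slot was turned into line with the lock bar, the bar was pushed fully home through it, the loose items near the unit stayed in place, and the job was handed in with the hand clear at about 13 s.

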